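# Unlatch a trailer coupler, lift it off its tow ball and hold it up

## Robot

A 6-joint arm with a two-finger parallel gripper is mounted at the origin on a cart in front of the work surface, level with it; the furniture and walls round the work are solid. World frame = base frame: x ahead of the robot, y to its left, z up, the work surface at z = 0. Lengths are in m, angles in degrees, forces in N, time in s.
With the tool pointing down it reaches from about 0.375 to 0.9 m from the base axis. Payload 3.1 kg.
Tool frame: the origin (TCP) lies at the very end of the fingers, on their centre line; the grasp point (between the pads) lies behind it (bot.grip_depth is the z of the grasp point in the tool frame, in m); z points along the fingers, y is the direction in which the jaws open and shut (so a half turn about z gives the same grasp; the last joint's range is limited). The gripper opens to 87 mm and grips with 3 to 60 N. Pads are 19 mm wide; open, the fingers measure 117 mm over their backs; the gripper's body (75 mm by 190 mm) begins 51 mm behind the grasp point.
Start: joints at [-77.664, 30.224, 82.088, -0, 67.689, -10.227], TCP at [0.24, -0.577, 0.223] pointing down, gripper open.
Joint ranges: [-176.69, 176.69], [-43.24, 126.21], [12.49, 139.97], [-82, 262], [0, 151.66], [-163.58, 163.58]. Speed limits (degrees/s): [159.86, 159.86, 180, 180, 180, 180].

## Interface

Orientations are given as a 3x3 rotation matrix whose columns are the frame's x, y, z axes.
In Python, from rig import bot, vision gives the robot as it stands. The module is installed in compiled form; this text tells all that it offers.
- The arm moves only by the shell command python3 -m jog 'ROWS'. ROWS is JSON, a list of rows, each a list of 3 entries, a list of its own where there are three numbers: the shift along the tool's x, y, z in mm, then the turn, a rotation vector about the tool's x, y, z in degrees, then the closure, from 0 (fully open) to 1 (shut). In form: [[[dx, dy, dz], [wx, wy, wz], fingers], ...]. A call has 1 to 12 rows; each row is the pose to reach, as a shift and turn from the pose commanded when the call began, along the tool's axes at that moment; what a row does not reach only later rows make up. A row lasts 1/12 s, in which the tool goes at most 41.7 mm and 7.16 degrees, less where a joint would pass 70% of its speed; a pose out of reach is approached as far as the arm can. A call with a gripper value outside its range is refused whole. The fingers move at their own pace and stop on an object; the grip force is fixed at half the most. Time passes only in rows, so rows that repeat a pose let the fingers close. It gives the time, the measured TCP pose, the force and the opening at its end, in the units of the state.
- bot.read_state(): the state, without advancing time (a new reading comes with each control period).
- vision.capture(name): name is "scene" or "top"; returns the picture (420x560x3 uint8, red, green, blue); there is no depth.
- vision.camera_info(name): a dict with "intrinsics" (3x3 intrinsics, pixels), "dist" ([k1, k2, p1, p2, k3] as OpenCV has them; the pictures are not rectified), "camera_from_world" (4x4, takes a point from world to camera coordinates). Camera axes: x right, y up, looking along -z (the intrinsics and any distortion apply to the point x, -y, -z); pixel columns grow to the right and rows downward; lengths in m; the calibration is good to about 2 mm. A picture is of the moment at which its call begins. camera_info takes no time and is no camera call.
- bot.hand_in(): hands the job in, once; it reports no verdict.
The state is a dict: "time_s": time; "joint_positions": joint angles; "qvel": joint speeds; "tau": joint torques, N m; "position": TCP position; "tcp_rot": TCP orientation; "force": force on the tool from outside, world axes, zero at the start; "moment": the same for the moment, N m; "opening": opening from 0.0 (shut) to 1.0 (fully open).
Only numpy, scipy, OpenCV 4.12 (cv2) and the standard library are available. Lean on these libraries where they do the work, as an engineer would, in place of code of your own. Each camera call takes 0.05 s, during which the arm holds its last target. There are 200 camera calls.

## Task

A small trailer coupler has come in for lock work and sits latched on the tow ball of a mount on the desk: first press the yellow weather cap on its blue tongue fully home. Then squeeze its red sideways latch against the spring toward the fixed black grip, all the way to its stop while the coupler still sits on the ball, and lift the coupler straight up off the ball. Finish while holding the coupler still and level over the ball, at least 10 cm above where it sat, and leave the other things on the desk alone.

Things in the scene. Friction and masses are not known exactly. Their poses are not given: they have to be found in the camera images.
- mount: Fixed ball mount, placed and turned anew each time: dark steel plate 230 x 90 x 10 mm (x = -55 to 175 mm) with a 50 mm tow ball on an 18 mm neck and, at x = 140 mm, a grey forked rest (cheeks up to z = 85 mm, 39 mm apart) in which the coupler's tongue lies. Origin: on the desk under the ball's centre; z up, x from the ball towards the rest.
- ball_top (a point): Top of the tow ball, 87 mm above the desk; axes as the mount's.
- coupler: Loose trailer coupler, 0.5 to 0.8 kg: round aluminium head 78 mm across (skirt 37 mm below, deck 10 mm above the origin), blue square tongue 36 mm wide along +x to x = 172 mm (top at z = 6 mm). Origin: crown of its socket, on the ball's top when seated (87 mm above the desk); z up; axes then parallel to the mount's. Centre of mass about 13 mm along +x.
- grip_mid (a point): Middle of the fixed black grip on the deck, at (0, -13, 34) mm in the coupler's frame: an upright plate 52 mm along x, 8 mm thick along y, z = 16 to 53 mm. The fingers can close along y over grip and tab together from outside: 50 mm over both with the latch shut, 34 mm when drawn, then centred on coupler y = 0. Fingertips may go down to z = 18 mm.
- tab_mid (a point): Middle of the red latch tab, an upright plate parallel to the grip: 34 mm along x, 6 mm thick along y, top at coupler z = 48 mm. The point is at (0, 30, 30) mm in the coupler's frame with the latch shut (outer face at y = +33 mm) and moves along the coupler's -y with the latch.
- latch (a joint): Travel of the coupler's steel latch, m: 0 = shut, its claw under the ball, so that the coupler cannot lift; 0.016 = stop. It grows as the red tab is pushed along the coupler's -y toward the black grip; the claw clears the ball from about 0.014 on. A spring (6 N shut, 11 N at the stop) shuts it when let go.
- lock_cap (a joint): Yellow weather cap over the lock barrel, m pressed in: starts at 0 to 0.002 (standing proud), 0.006 = fully home on its stop. It moves straight down, takes about 5 N, and stays where it is left.
- cap_top (a point): Centre of the top of the yellow cap, 27 mm across, on the tongue 85 mm along +x from the coupler's origin; its top is 16 mm above the coupler's origin at joint value 0 and 10 mm when home, 1.5 mm above the steel collar round it (36 mm across).
- vertical_key_mill: Obstacle: the fixed grey and orange key mill with a tall blue-grey head, 0.38 m high, that stands on the desk between the robot's starting pose and the mount, over x = 0.32 to 0.74 m and y = -0.22 to +0.16 m. Reach round in front of it (less than about 0.35 m from the base axis, 0.3 m up) to get to the mount on the left.
- padlock: Bystander: loose brass padlock lying flat, 60 x 40 x 14 mm, origin at the centre of its underside.
- oil_bottle: Bystander: loose oil bottle with red spout, 43 mm across, 130 mm tall, origin at the centre of its underside.
- screwdriver: Bystander: loose screwdriver with yellow handle, 149 mm long, origin at the centre of its underside.
- lock_cylinder: Bystander: loose lock cylinder, 17 x 64 x 43 mm, origin at the centre of its underside.

How it is judged:
By the outcome, as a careful person would: the job done as asked, in the order asked, and still so for the second after the job is handed in, while the arm keeps its last pose, push and grip.
It also fails if it takes over 42 s, if anything falls off the work surface, if the arm or the gripper's body presses on something with over 40 N, if the wrist force passes 120 N, or if a joint passes its speed limit or range.

## Working session

There is one attempt and no reset: what is moved stays moved. The work goes in short steps, Python scripts to look and compute and a shell command to move; the robot and the scene stay as the last step left them, time stands still between calls to the robot, and variables do not carry over. Pictures are saved under pics/ and viewed, about 8 in all and at most 12, crops included, and the job is handed in when it is done.

```bash
mkdir -p pics; python3 - <<'E'
from rig import bot, vision
import cv2,numpy as np
for n in("scene","top"):
    im=vision.capture(n); cv2.imwrite(f"pics/{n}0.png",im[...,::-1])
    c=vision.camera_info(n); print(n,np.round(c["intrinsics"],1).tolist(),c["dist"],np.round(c["camera_from_world"],3).tolist())
print(bot.read_state(),bot.grip_depth)
E
```

```text
scene [[431.3, 0.0, 281.0], [0.0, 431.3, 200.5], [0.0, 0.0, 1.0]] [-0.05484846  0.          0.          0.          0.        ] [[0.644, -0.765, 0.018, -0.264], [0.371, 0.333, 0.867, -0.323], [-0.669, -0.551, 0.499, -0.902], [0.0, 0.0, 0.0, 1.0]]
top [[542.4, 0.0, 283.5], [0.0, 542.4, 209.6], [0.0, 0.0, 1.0]] [-0.04251923  0.          0.          0.          0.        ] [[0.002, -1.0, -0.009, 0.122], [0.987, 0.001, 0.163, -0.539], [-0.163, -0.009, 0.987, -1.761], [0.0, 0.0, 0.0, 1.0]]
{'time_s': 0.1, 'joint_positions': array([-7.76639973e+01,  3.02744127e+01,  8.21482345e+01, -2.80765014e-04,
        6.76869249e+01, -1.02273146e+01]), 'qvel': array([-0.01442523, -0.16742781, -0.21144247, -0.09162475,  0.06602138,
        0.05623462]), 'tau': array([-1.73128606e-04, -4.40985417e+01, -1.77151108e+01,  6.35087932e-02,
        5.34076814e-02, -3.96941027e-05]), 'position': array([ 0.23970211, -0.57651503,  0.22166567]), 'tcp_rot': array([[ 9.23455421e-01,  3.83705506e-01, -4.13000527e-04],
       [ 3.83705582e-01, -9.23453594e-01,  1.86727023e-03],
       [ 3.35095049e-04, -1.88281143e-03, -9.99998171e-01]]), 'force': array([0.2967309 , 0.96653419, 0.21735706]), 'moment': array([0.02837295, 0.02545375, 0.00881861]), 'opening': 0.9973685334213673} -0.0187
```

View pics/scene0.png

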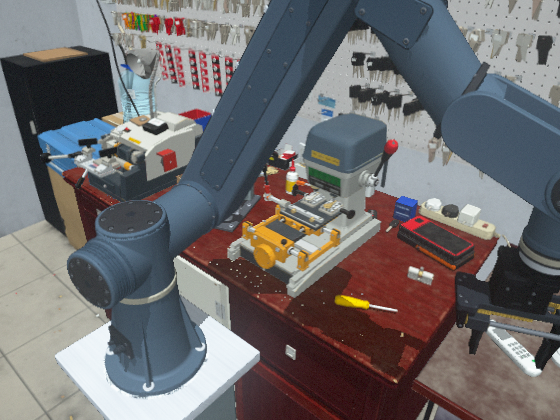

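View pics/top0.png

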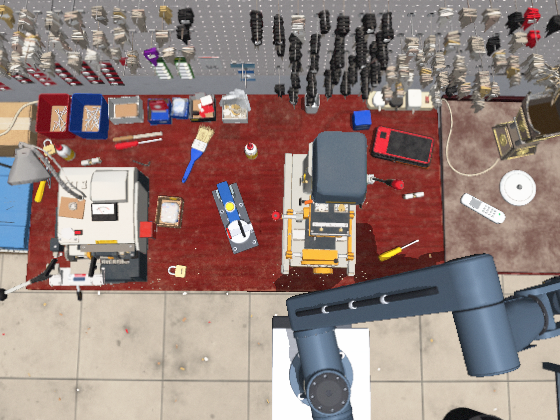

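The top view shows the mount at about (235,215): yellow cap at (230,208), head near (238,232), and the mill to its right. The arm hides the mount in the scene view. Next I zoom in and measure.

```bash
cat > h.py <<'E'
from rig import bot, vision
import cv2,numpy as np
def ray(n,uv):
    c=vision.camera_info(n);T=np.array(c["camera_from_world"])
    p=cv2.undistortPoints(np.array([[uv]],float),np.array(c["intrinsics"]),np.array(c["dist"]))[0,0]
    R=T[:3,:3];return -R.T@T[:3,3],R.T@np.array([p[0],-p[1],-1])
def onz(n,uv,z):
    o,d=ray(n,uv);return o+d*(z-o[2])/d[2]
def pix(n,P):
    c=vision.camera_info(n);T=np.array(c["camera_from_world"])
    q=T[:3,:3]@np.array(P)+T[:3,3]
    return cv2.projectPoints(np.array([[q[0],-q[1],-q[2]]]),np.zeros(3),np.zeros(3),np.array(c["intrinsics"]),np.array(c["dist"]))[0].ravel()
def blobs(im,lo,hi,box,amin=4):
    x0,y0,x1,y1=box;h=cv2.cvtColor(im[y0:y1,x0:x1],cv2.COLOR_RGB2HSV)
    m=cv2.inRange(h,np.array(lo),np.array(hi))
    n,_,s,c=cv2.connectedComponentsWithStats(m)
    return [(s[i,4],np.round(c[i]+[x0,y0],2),s[i,:4]+[x0,y0,0,0]) for i in range(1,n) if s[i,4]>=amin],m
E
python3 - <<'E'
from h import *
im=vision.capture("top");b=(200,165,270,265)
cv2.imwrite("pics/c1.png",cv2.resize(im[165:265,200:270,::-1],None,fx=6,fy=6,interpolation=cv2.INTER_NEAREST))
for nm,lo,hi in(("yel",(22,120,120),(35,255,255)),("blue",(100,120,60),(125,255,255))):
    r,m=blobs(im,lo,hi,b)
    for a in r: print(nm,a[0],a[1],a[2],onz("top",a[1],.10)[:2])
    if nm=="blue":
        p=np.argwhere(m)[:,::-1]; print(cv2.minAreaRect(p.astype(np.float32)))
E
```

```text
yel 50 [229.54 206.4 ] [226 203   8   8] [0.53986883 0.29638486]
blue 231 [224.56 192.27] [217 181  17  25] [0.58642282 0.31346099]
blue 110 [232.92 215.35] [226 208  14  15] [0.51059847 0.28492508]
((27.796924591064453, 36.42461395263672), (40.60405349731445, 11.094003677368164), 70.55996704101562)
```

View pics/c1.png

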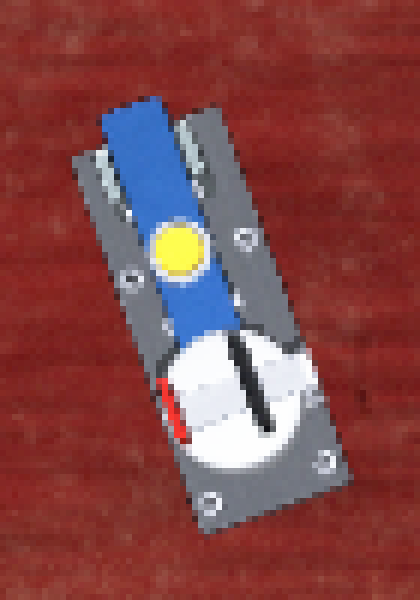

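The zoomed crop shows blue tongue running up-left, cap at crop (180,249), deck centre at about (232,402), red tab on the left at (172,410) and black grip on the right at (252,383). So coupler +x points up-left in the picture and +y points left, as the model says. Now I compute the pose.

```bash
cat > pose.py <<'E'
from h import *
def measure(im,b,dz=0.0):
    _,m=blobs(im,(100,120,60),(125,255,255),b); _,y=blobs(im,(22,120,120),(35,255,255),b)
    p=np.argwhere(m)[:,::-1]+[b[0],b[1]]
    W=np.array([onz("top",q,.093+dz)[:2] for q in p])
    (cx,cy),(w,h),a=cv2.minAreaRect((W*1000).astype(np.float32)); print("blue rect mm",cx,cy,w,h,a)
    # centre line: bin along long axis
    _,_,V=np.linalg.svd(W-W.mean(0)); 
    ang=a if w>h else a+90
    yaw=(ang+90)%180-90
    for _ in range(5):
        u=np.array([np.cos(np.radians(yaw)),np.sin(np.radians(yaw))]);n=np.array([-u[1],u[0]])
        s=W@u;t=W@n;bins=np.round(s/.004);S=[];M=[]
        for k in np.unique(bins):
            q=t[bins==k]
            if q.max()-q.min()>.028: S.append(s[bins==k].mean());M.append((q.max()+q.min())/2)
        c=np.polyfit(S,M,1);yaw+=np.degrees(np.arctan(c[0]))
    u=np.array([np.cos(np.radians(yaw)),np.sin(np.radians(yaw))]);n=np.array([-u[1],u[0]])
    yc=(np.argwhere(y)[:,::-1].mean(0))+[b[0],b[1]]
    C=onz("top",yc,.102+dz)[:2]
    end=(W@u).max(); mid=np.median(M)
    print("yaw",yaw,"cap",C,"cap lateral vs line",C@n-mid,"end-cap (0.087)",end-C@u)
    return yaw,C,u,n
E
python3 - <<'E'
from pose import *
im=vision.capture("top");b=(200,165,270,265)
yaw,C,u,n=measure(im,b)
O=C-.085*u; print("origin from cap",O)
r,_=blobs(im,(0,180,150),(8,255,255),(220,225,235,245),3)
for a in r:
  P=onz("top",a[1],.135)[:2]-O; print("red",a[0],a[1],P@u,P@n)
h=cv2.cvtColor(im,cv2.COLOR_RGB2HSV)
# deck: bright low-sat
m=np.zeros(im.shape[:2],np.uint8);m[218:246,222:256]=((h[...,1]<60)&(h[...,2]>150))[218:246,222:256]*255
p=np.argwhere(m)[:,::-1].astype(np.float32)
(c,r_)=cv2.minEnclosingCircle(p);print("deck",c,r_,onz("top",c,.097)[:2])
k,_=blobs(im,(0,0,0),(180,255,60),(236,215,250,242),8)
for a in k:
  P=onz("top",a[1],.135)[:2]-O; print("blk",a[0],a[1],P@u,P@n)
for l in((0,0,0),(-.055,.045,-.077),(-.055,-.045,-.077),(.175,-.045,-.077),(.175,.045,-.077)):
  q=O+l[0]*u+l[1]*n; print(l,(pix("top",[*q,.087+l[2]])-[200,165])*6)
s=bot.read_state();print(s["position"])
E
```

```text
blue rect mm 557.8114013671875 303.3094787597656 134.93495178222656 35.891231536865234 20.258535385131836
yaw 20.20307453178207 cap [0.53952653 0.29616457] cap lateral vs line -0.00036516935735966816 end-cap (0.087) 0.08708805054100521
origin from cap [0.4597562  0.26680995]
red 16 [228.19 232.75] 0.000520050614126361 0.03009924060791742
deck (241.0, 230.5) 18.768423080444336 [0.46181104 0.2583672 ]
blk 31 [241.16 228.48] -0.0007587190652154895 -0.012714796726643574
(0, 0, 0) [231.88909017 399.08270982]
(-0.055, 0.045, -0.077) [200.97111118 535.27845441]
(-0.055, -0.045, -0.077) [352.49092585 480.12337553]
(0.175, -0.045, -0.077) [217.19821067 103.03612577]
(0.175, 0.045, -0.077) [ 68.37003687 156.38026148]
[ 0.23976397 -0.57669566  0.22195299]
```

Everything agrees: coupler origin (0.460, 0.267), yaw 20.2°, tab at y=+30.1 mm, grip at −12.7 mm, tongue end 87 mm past the cap. The tool's yaw already nearly matches (off by about 2.4°). So I lift above the mill's height and go round its front.

```bash
python3 -m jog '[[[0,0,-178],[0,0,0],0],[[0,0,-178],[0,0,0],0],[[0,0,-178],[0,0,0],0],[[0,0,-178],[0,0,0],0],[[0,0,-178],[0,0,0],0],[[164,-264,-178],[0,0,0],0.5],[[164,-264,-178],[0,0,0],1],[[164,-264,-178],[0,0,0],1],[[164,-264,-178],[0,0,0],1],[[164,-264,-178],[0,0,0],1],[[164,-264,-178],[0,0,0],1],[[164,-264,-178],[0,0,0],1]]'
cat > to.py <<'E'
import sys
from h import *
s=bot.read_state();R=np.array(s["tcp_rot"]);p=np.array(s["position"])
yaw=float(sys.argv[1]);Y=np.radians(yaw)
# target: tool x along heading yaw, z down
c,k=np.cos(Y),np.sin(Y);D=np.array([[c,k,0],[k,-c,0],[0,0,-1]])
print("pos",p.round(4),"q",np.round(s["joint_positions"],1),"t",s["time_s"],"F",np.round(s["force"],1),"open",s["opening"])
print("turn",cv2.Rodrigues(R.T@D)[0].ravel()*180/np.pi)
for a in sys.argv[2:]:
    t=np.array(eval(a));print(a,(R.T@(t-p)*1000).round(1))
E
python3 to.py 20.2 .29,-.27,.4 .38,-.05,.4 .34,.22,.4 .5397,.2962,.2
```

```text
time_s: 1.2
position: [0.2867, -0.287, 0.4003]
tcp_rot: [[0.924, 0.383, 0.0], [0.383, -0.924, 0.0], [0.0, -0.0, -1.0]]
force: [1.4, 0.2, 1.1]
opening: 0.557
pos [ 0.2867 -0.287   0.4003] q [-60.9   1.3  95.    0.   83.7   6.5] t 1.2 F [1.4 0.2 1.1] open 0.557442179790935
turn [-0.01991615 -0.01572989  2.31935471]
.29,-.27,.4 [  9.6 -14.5   0.3]
.38,-.05,.4 [ 177.  -183.2    0.4]
.34,.22,.4 [ 243.5 -448.     0.5]
.5397,.2962,.2 [ 457.1 -441.8  200.6]
```

```bash
python3 -m jog '[[[177,-183,0],[0,0,0],1],[[177,-183,0],[0,0,0],1],[[177,-183,0],[0,0,0],1],[[177,-183,0],[0,0,0],1],[[177,-183,0],[0,0,0],1],[[177,-183,0],[0,0,0],1],[[177,-183,0],[0,0,2.3],1],[[243,-448,0],[0,0,2.3],1],[[243,-448,0],[0,0,2.3],1],[[243,-448,0],[0,0,2.3],1],[[243,-448,0],[0,0,2.3],1],[[243,-448,0],[0,0,2.3],1]]'
python3 to.py 20.2 .34,.22,.4 .5397,.2962,.4 .5397,.2962,.13
```

```text
time_s: 2.2
position: [0.348, 0.1554, 0.4007]
tcp_rot: [[0.938, 0.346, 0.001], [0.346, -0.938, 0.0], [0.001, 0.0, -1.0]]
force: [0.4, -0.3, -0.2]
opening: 0.007
pos [0.348  0.1554 0.4007] q [ 7.1 -1.2 97.5 -0.  83.7 76.9] t 2.2 F [ 0.4 -0.3 -0.2] open 0.006727811562260434
turn [ 0.00830451 -0.0301663   0.03091072]
.34,.22,.4 [ 14.8 -63.4   0.7]
.5397,.2962,.4 [228.5 -65.8   0.8]
.5397,.2962,.13 [228.4 -65.9 270.8]
```

```bash
python3 -m jog '[[[14,-66,0],[0,0,0],1],[[14,-66,0],[0,0,0],1],[[228,-66,0],[0,0,0],1],[[228,-66,0],[0,0,0],1],[[228,-66,0],[0,0,0],1],[[228,-66,0],[0,0,0],1],[[228,-66,0],[0,0,0],1],[[228,-66,0],[0,0,0],1],[[228,-66,270],[0,0,0],1],[[228,-66,270],[0,0,0],1],[[228,-66,270],[0,0,0],1],[[228,-66,270],[0,0,0],1]]'
python3 to.py 20.2 .5397,.2962,.135
```

```text
time_s: 3.2
position: [0.5395, 0.2943, 0.2323]
tcp_rot: [[0.938, 0.346, 0.0], [0.346, -0.938, 0.0], [0.0, -0.0, -1.0]]
force: [0.4, 0.9, -0.8]
opening: 0.005
pos [0.5395 0.2943 0.2323] q [18.2 28.8 83.1  0.  68.1 87.9] t 3.2 F [ 0.4  0.9 -0.8] open 0.005102430676816033
turn [-0.00070244 -0.01681987  0.06512072]
.5397,.2962,.135 [ 0.8 -1.7 97.3]
```

```bash
python3 -m jog '[[[0,0,105],[0,0,0],1],[[0,0,105],[0,0,0],1],[[0,0,105],[0,0,0],1],[[0,0,105],[0,0,0],1]]'
python3 to.py 20.2 .5397,.2962,.11; python3 - <<'E'
from h import *
for n in("scene","top"):
    im=vision.capture(n); u,v=pix(n,[.54,.296,.1]).astype(int);print(n,u,v)
    x,y=max(u-60,0),max(v-60,0)
    cv2.imwrite(f"pics/{n}2.png",cv2.resize(im[y:v+50,x:u+60,::-1],None,fx=4,fy=4,interpolation=cv2.INTER_NEAREST))
a=cv2.imread("pics/scene2.png");b=cv2.imread("pics/top2.png");h=min(a.shape[0],b.shape[0]);cv2.imwrite("pics/j2.png",cv2.resize(np.hstack([a[:h],b[:h]]),(800,int(800*h/(a.shape[1]+b.shape[1])))))
E
```

```text
time_s: 3.53
position: [0.5353, 0.2927, 0.123]
tcp_rot: [[0.938, 0.346, -0.013], [0.346, -0.938, -0.004], [-0.013, -0.0, -1.0]]
force: [-0.5, 0.7, -0.1]
opening: 0.006
pos [0.5353 0.2927 0.123 ] q [18.2 36.5 88.7 -0.  55.6 87.9] t 3.5333 F [-0.5  0.7 -0.1] open 0.0060230917006104
turn [-0.02468574  0.76636076  0.04889746]
.5397,.2962,.11 [ 5.5 -1.7 12.9]
scene 236 180
top 229 206
```

View pics/j2.png

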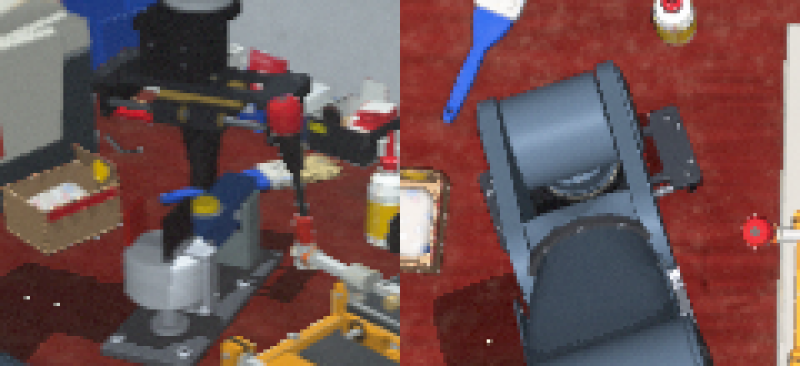

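The scene view on the left shows the closed fingers just above the yellow cap, with the black grip and head in front. The top view is blocked by the wrist. I settle the arm and go down.

```bash
python3 -m jog '[[[0,-1.7,4],[0,0,0],1],[[0,-1.7,8],[0,0,0],1],[[0,-1.7,8],[0,0,0],1],[[0,-1.7,8],[0,0,0],1]]'
python3 to.py 20.2 .5397,.2962,.097
```

```text
time_s: 3.97
position: [0.5401, 0.2964, 0.1222]
tcp_rot: [[0.938, 0.347, 0.002], [0.347, -0.938, 0.001], [0.002, 0.0, -1.0]]
force: [0.1, 0.6, -0.1]
opening: 0.004
pos [0.5401 0.2964 0.1222] q [18.4 36.6 88.5 -0.  54.8 88.1] t 3.9667 F [ 0.1  0.6 -0.1] open 0.004174810549585258
turn [ 0.0045804  -0.12621155  0.07347597]
.5397,.2962,.097 [-0.5  0.  25.2]
```

```bash
python3 -m jog '[[[0,0,5],[0,0,0],1],[[0,0,10],[0,0,0],1],[[0,0,14],[0,0,0],1],[[0,0,17],[0,0,0],1],[[0,0,19],[0,0,0],1],[[0,0,20],[0,0,0],1],[[0,0,21],[0,0,0],1],[[0,0,22],[0,0,0],1],[[0,0,23],[0,0,0],1],[[0,0,23],[0,0,0],1]]'
python3 to.py 20.2 .5397,.2962,.097
```

```text
time_s: 4.8
position: [0.5391, 0.2962, 0.0982]
tcp_rot: [[0.938, 0.346, -0.001], [0.346, -0.938, -0.0], [-0.001, -0.0, -1.0]]
force: [-2.0, 0.3, 4.2]
opening: 0.005
pos [0.5391 0.2962 0.0982] q [18.4 38.5 89.4  0.  52.1 88.1] t 4.8 F [-2.   0.3  4.2] open 0.005013736197715437
turn [-0.01230544  0.03353328  0.0665601 ]
.5397,.2962,.097 [0.6 0.2 1.2]
```

Contact at about 4–5 N, 1.2 mm short of home. I press on until the force rises.

```bash
python3 -m jog '[[[0,0,0.7],[0,0,0],1],[[0,0,1.3],[0,0,0],1],[[0,0,1.8],[0,0,0],1],[[0,0,2.2],[0,0,0],1],[[0,0,2.2],[0,0,0],1],[[0,0,2.2],[0,0,0],1]]'
```

```text
time_s: 5.3
position: [0.5391, 0.2961, 0.0972]
tcp_rot: [[0.938, 0.346, -0.0], [0.346, -0.938, -0.0], [-0.0, -0.0, -1.0]]
force: [-4.0, 0.1, 12.2]
opening: 0.005
```

```bash
python3 -m jog '[[[0,0,0.6],[0,0,0],1],[[0,0,1.2],[0,0,0],1],[[0,0,1.2],[0,0,0],1],[[0,0,1.2],[0,0,0],1]]'
```

```text
time_s: 5.63
position: [0.5391, 0.2962, 0.0971]
tcp_rot: [[0.938, 0.347, 0.0], [0.347, -0.938, 0.0], [0.0, -0.0, -1.0]]
force: [-6.4, -1.7, 17.8]
opening: 0.005
```

The cap is home: the tip sits at 97.1 mm (expected 97.0) and barely moves as force rises to 18 N. Now I lift, open and move over the grip.

```bash
python3 -m jog '[[[0,0,-30],[0,0,0],1],[[0,0,-70],[0,0,0],1],[[0,0,-110],[0,0,0],0.5],[[0,0,-120],[0,0,0],0],[[-40,0,-120],[0,0,0],0],[[-80,0,-120],[0,0,0],0],[[-80,0,-120],[0,0,0],0],[[-80,0,-120],[0,0,0],0],[[-80,0,-120],[0,0,0],0],[[-80,0,-120],[0,0,0],0]]'
python3 to.py 20.2 .4645,.2685,.107
python3 - <<'E'
from h import *
im=vision.capture("scene"); u,v=pix("scene",[.48,.27,.12]).astype(int)
cv2.imwrite("pics/s3.png",cv2.resize(im[v-55:v+45,u-60:u+60,::-1],None,fx=6,fy=6,interpolation=cv2.INTER_NEAREST))
E
```

```text
time_s: 6.47
position: [0.4666, 0.2689, 0.2148]
tcp_rot: [[0.938, 0.346, 0.003], [0.346, -0.938, 0.001], [0.003, 0.0, -1.0]]
force: [0.9, -0.6, 0.0]
opening: 0.526
pos [0.4666 0.2689 0.2148] q [18.1 24.1 95.1 -0.  60.6 87.8] t 6.4667 F [ 0.9 -0.6  0. ] open 0.5256939201303324
turn [ 0.01406688 -0.17606637  0.05041789]
.4645,.2685,.107 [ -2.4  -0.4 107.8]
```

View pics/s3.png

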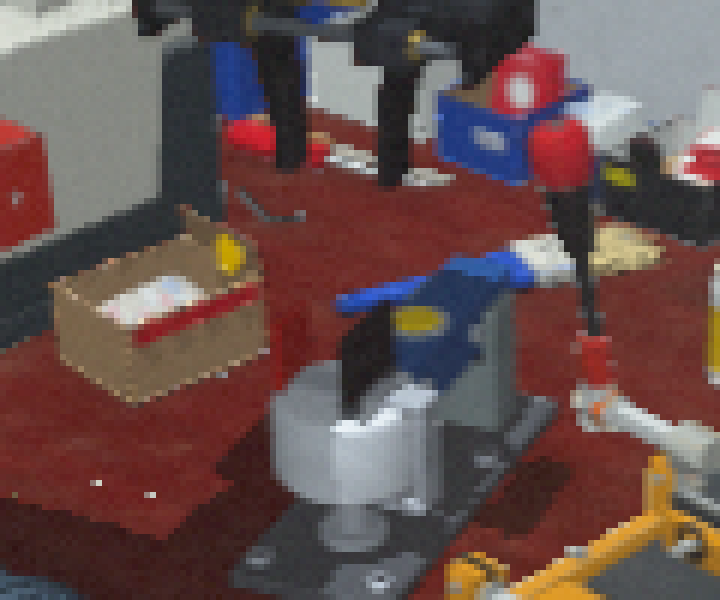

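The yellow cap at (420,320) now looks flush in its collar. The coupler still sits on the ball and the fingers are opening above it. I finish opening, then descend.

```bash
python3 -m jog '[[[-2,0,0],[0,0,0],0],[[-2,0,0],[0,0,0],0],[[-2,0,0],[0,0,0],0],[[-2,0,0],[0,0,0],0],[[-2,0,0],[0,0,0],0],[[-2,0,20],[0,0,0],0],[[-2,0,40],[0,0,0],0],[[-2,0,55],[0,0,0],0],[[-2,0,55],[0,0,0],0],[[-2,0,55],[0,0,0],0],[[-2,0,55],[0,0,0],0]]'
python3 to.py 20.2 .4645,.2685,.108
```

```text
time_s: 7.43
position: [0.4633, 0.2679, 0.1602]
tcp_rot: [[0.938, 0.346, 0.001], [0.346, -0.938, 0.0], [0.001, 0.0, -1.0]]
force: [0.3, 1.1, -0.1]
opening: 1.0
pos [0.4633 0.2679 0.1602] q [18.1 28.3 98.6  0.  53.  87.8] t 7.4333 F [ 0.3  1.1 -0.1] open 0.99967275454911
turn [ 0.00272186 -0.08119709  0.06769434]
.4645,.2685,.108 [ 1.3 -0.1 52.2]
```

```bash
python3 -m jog '[[[1,0,12],[0,0,0],0],[[1,0,24],[0,0,0],0],[[1,0,36],[0,0,0],0],[[1,0,45],[0,0,0],0],[[1,0,50],[0,0,0],0],[[1,0,52],[0,0,0],0],[[1,0,52],[0,0,0],0],[[1,0,52],[0,0,0],0],[[1,0,52],[0,0,0],0]]'
python3 to.py 20.2 .4645,.2685,.108
```

```text
time_s: 8.18
position: [0.464, 0.2682, 0.1081]
tcp_rot: [[0.938, 0.346, 0.001], [0.346, -0.938, 0.0], [0.001, 0.0, -1.0]]
force: [0.6, 0.0, 0.3]
opening: 1.001
pos [0.464  0.2682 0.1081] q [ 18.1  33.  100.8   0.   46.1  87.8] t 8.1833 F [0.6 0.  0.3] open 1.000541210132808
turn [ 0.00264022 -0.07913705  0.06525005]
.4645,.2685,.108 [ 0.5 -0.1  0.1]
```

No contact, centred. I close on grip and tab.

```bash
python3 -m jog '[[[0,0,0],[0,0,0],0.3],[[0,0,0],[0,0,0],0.5],[[0,0,0],[0,0,0],1],[[0,0,0],[0,0,0],1],[[0,0,0],[0,0,0],1],[[0,0,0],[0,0,0],1],[[0,0,0],[0,0,0],1],[[0,0,0],[0,0,0],1],[[0,0,0],[0,0,0],1],[[0,0,0],[0,0,0],1],[[0,0,0],[0,0,0],1],[[0,0,0],[0,0,0],1]]'
python3 to.py 20.2 .4645,.2685,.108
```

```text
time_s: 9.18
position: [0.4642, 0.2677, 0.108]
tcp_rot: [[0.938, 0.346, 0.001], [0.346, -0.938, -0.0], [0.001, 0.001, -1.0]]
force: [0.3, -1.0, 5.5]
opening: 0.386
pos [0.4642 0.2677 0.108 ] q [ 18.   33.  100.8  -0.   46.1  87.8] t 9.1833 F [ 0.3 -1.   5.5] open 0.38584165064377807
turn [ 0.03156911 -0.06648402  0.02438466]
.4645,.2685,.108 [ 0.5 -0.7  0. ]
```

Opening 0.386 × 87 ≈ 33.6 mm against the expected 34 mm, so the latch is at its stop. Now a slow straight lift, checking the force.

```bash
python3 -m jog '[[[0,0,0],[0,0,0],1],[[0,0,0],[0,0,0],1],[[0,0,-1],[0,0,0],1],[[0,0,-2],[0,0,0],1],[[0,0,-4],[0,0,0],1],[[0,0,-6],[0,0,0],1],[[0,0,-8],[0,0,0],1],[[0,0,-10],[0,0,0],1],[[0,0,-10],[0,0,0],1],[[0,0,-10],[0,0,0],1]]'
```

```text
time_s: 10.02
position: [0.4635, 0.2681, 0.1175]
tcp_rot: [[0.938, 0.346, 0.0], [0.346, -0.938, 0.0], [0.0, -0.0, -1.0]]
force: [0.1, -0.3, -5.8]
opening: 0.384
```

The force is about the coupler's weight (0.6 kg), so the claw is clear of the ball. I continue up.

```bash
python3 -m jog '[[[0,0,-4],[0,0,0],1],[[0,0,-12],[0,0,0],1],[[0,0,-24],[0,0,0],1],[[0,0,-38],[0,0,0],1],[[0,0,-52],[0,0,0],1],[[0,0,-66],[0,0,0],1],[[0,0,-80],[0,0,0],1],[[0,0,-94],[0,0,0],1],[[0,0,-106],[0,0,0],1],[[0,0,-114],[0,0,0],1],[[0,0,-119],[0,0,0],1],[[0,0,-120],[0,0,0],1]]'
python3 -m jog '[[[0,0,0],[0,0,0],1],[[0,0,0],[0,0,0],1],[[0,0,0],[0,0,0],1],[[0,0,0],[0,0,0],1],[[0,0,0],[0,0,0],1],[[0,0,0],[0,0,0],1],[[0,0,0],[0,0,0],1],[[0,0,0],[0,0,0],1]]'
python3 to.py 20.2 .4645,.2685,.238; python3 - <<'E'
from h import *
im=vision.capture("scene"); u,v=pix("scene",[.48,.27,.16]).astype(int)
cv2.imwrite("pics/s4.png",cv2.resize(im[v-75:v+65,u-60:u+60,::-1],None,fx=4,fy=4,interpolation=cv2.INTER_NEAREST))
E
```

```text
time_s: 11.02
position: [0.4638, 0.2682, 0.2386]
tcp_rot: [[0.938, 0.346, 0.002], [0.346, -0.938, 0.001], [0.002, 0.0, -1.0]]
force: [0.5, 0.1, -7.2]
opening: 0.386
time_s: 11.68
position: [0.4635, 0.268, 0.2374]
tcp_rot: [[0.938, 0.346, -0.0], [0.346, -0.938, -0.0], [-0.0, -0.0, -1.0]]
force: [-0.0, 0.2, -6.3]
opening: 0.386
pos [0.4635 0.268  0.2374] q [18.1 22.3 94.   0.  63.8 87.8] t 11.6833 F [-0.   0.2 -6.3] open 0.3860673208962886
turn [-0.00050015  0.01008158  0.06069233]
.4645,.2685,.238 [ 1.1 -0.1 -0.6]
```

View pics/s4.png

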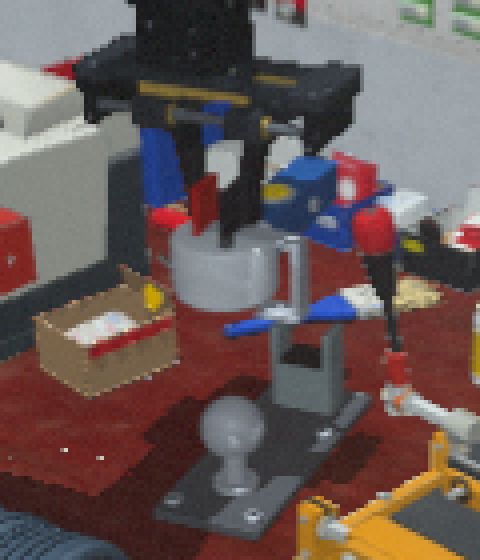

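The ball (232,430) and fork are bare, and the coupler hangs in the gripper above with tab and grip squeezed. I check level from the cap's pixel against its predicted position.

```bash
python3 - <<'E'
from h import *
im=vision.capture("scene");Y=np.radians(20.2);u=np.array([np.cos(Y),np.sin(Y)]);O=np.array([.4598,.2668])
dz=.2374-.108
for pit in(-3,0,3):
    a=np.radians(pit);print(pit,pix("scene",[*(O+.085*u),.097+dz+.08*np.sin(a)]),"tongue end top",pix("scene",[*(O+.172*u),.093+dz+.167*np.sin(a)]))
q=pix("scene",[*(O+.085*u),.097+dz]).astype(int)
r,_=blobs(im,(20,100,50),(35,255,255),(q[0]-15,q[1]-15,q[0]+15,q[1]+15))
for a in r: print("yellow",a)
r,_=blobs(im,(100,100,40),(125,255,255),(q[0]-10,q[1]-25,q[0]+35,q[1]+15),20)
for a in r: print("blue",a)
for x,y in((.172,.018),(.172,-.018),(.04,-.018)): print((x,y),pix("scene",[*(O+x*u+y*np.array([-u[1],u[0]])),.093+dz]))
print(bot.read_state()["moment"])
E
```

```text
-3 [235.50048253 145.35197555] tongue end top [247.09499278 138.14907853]
0 [235.45502062 144.07640387] tongue end top [247.04093879 135.60564819]
3 [235.40946247 142.79693729] tongue end top [246.98668749 133.04693757]
yellow (np.int32(23), array([235.91, 144.43]), array([233, 143,   7,   4]))
blue (np.int32(314), array([246.07, 147.08]), array([233, 136,  33,  23]))
(0.172, 0.018) [241.93438579 134.82720422]
(0.172, -0.018) [252.1875687  136.39116121]
(0.04, -0.018) [234.53185117 151.64707886]
[0.00745147 0.09213749 0.0549569 ]
```

The cap lies 0.35 px from its level prediction (about −0.8° of pitch, within calibration), so the coupler is level. I hand in.

```bash
python3 - <<'E'
from rig import bot
import numpy as np
s=bot.read_state();print(s["time_s"],s["position"],s["opening"],np.abs(s["qvel"]).max());print(bot.hand_in())
E
```

```text
11.7833 [0.46350923 0.26804694 0.23745419] 0.38840731661375405 0.11226072897133209
the job is handed in; nothing more can be done
None
```

The coupler is off the ball and held still and level about 129 mm above where it sat. I handed the job in at 11.8 s; the hand-in reports no verdict.

- **Cap:** I pressed the yellow cap home first. It stopped at 97.1 mm (97.0 expected) and did not give further at 18 N.
- **Latch:** I then squeezed the red tab against the black grip while the coupler was still on the ball. The fingers stopped at about 33.6 mm (34 mm expected at the stop).
- **Lift:** The coupler came straight up without catching. The force stayed near its weight, about 6.3 N, and the grip opening held at 0.386–0.388.
- **Level and obstacles:** The cap's pixel put the tilt at about −0.8°, within calibration error. The last picture showed the ball and fork bare. I kept the arm clear of the mill and the bystanders, but did not check the bystanders' positions at the end.

No check failed. The only disagreement was an early deck-circle fit, about 9 mm off. I ignored it because the cap, tab, grip and tongue measurements agreed with each other to about 1 mm.

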